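# Fit a vapour filter into the pump's bayonet mount

## Robot

A 6-joint arm with a two-finger parallel gripper is mounted at the origin on the work surface. World frame = base frame: x ahead of the robot, y to its left, z up, the work surface at z = 0. Lengths are in m, angles in rad, forces in N, time in s.
With the tool pointing down it reaches from about 0.325 to 0.775 m from the base axis. Payload 5.5 kg.
Tool frame: the origin (TCP) lies at the very end of the fingers, on their centre line; the grasp point (between the pads) lies 19 mm behind it; z points along the fingers, y is the line along which they close (so a half turn about z gives the same grasp; the last joint's range is limited). The gripper opens to 88 mm and grips with 3 to 60 N. Pads are 20 mm wide; open, the fingers measure 115 mm over their backs; the gripper's body (75 mm by 178 mm) begins 61 mm behind the grasp point.
Start: joints at [1.17, 0.091, 1.231, -0, 1.82, -0.057], TCP at [0.202, 0.565, 0.223] pointing down, gripper open.
Joint ranges: [-2.87, 2.87], [-0.86, 2.18], [0.17, 2.46], [-1.51, 4.65], [0.06, 2.69], [-2.65, 2.65]. Speed limits (rad/s): [2.57, 2.57, 3.01, 3.14, 3.14, 3.14].

## Interface

Orientations are given as a unit quaternion [x, y, z, w].
In Python, from bench import get_obs, snapshot, finish_job gives the robot as it stands.
- The arm moves only by the tool move_arm, never from a script. Its argument "motion" is text: rows parted by semicolons, each of 6 numbers parted by spaces: the shift along the world's x, y, z in mm, then the turn, a rotation vector about the world's x, y, z in rad. In form: dx dy dz ax ay az; .... A call has 1 to 10 rows; each row shifts and turns the commanded pose from where the row before left it; what a row does not reach is not made up. A row lasts 1/10 s, in which the tool goes at most 50 mm and 8.59 degrees, less where a joint would pass 70% of its speed; a pose out of reach is approached as far as the arm can. A call is refused whole if a number of a shift passes 50 or a number of a turn 0.15, either way. A call with a gripper value outside its range is refused whole. "claw" is the opening, from 0 (shut) to 1 (fully open), set as the call begins (left out, the last holds). The fingers move at their own pace and stop on an object; "grip_force" is the grip in N (left out, the last holds). Time passes only in rows, so rows that do not move let the fingers close. It gives the time, the measured TCP pose, the force, the opening and the grip force at its end, in the units of the state.
- get_obs(): the state, without advancing time (a new reading comes with each control period).
- snapshot(name): name is "scene" or "side" or "wrist"; returns a dict with "pixels" (384x512x3 uint8, red, green, blue), "K" (3x3 intrinsics, pixels), "rvec" (rotation vector, rad) and "tvec" (3), from world to camera coordinates, as OpenCV has them; the wrist camera has in their place "hand_eye" (4x4, takes a point from camera to tool coordinates, whose origin is the TCP and whose axes are the flange's). Camera axes: x right, y down, z forward; pixel columns grow to the right and rows downward; lengths in m; the calibration is good to about 2 mm. A picture is of the moment at which its call begins: read the wrist's pose just before it. There is no depth.
- finish_job(): hands the job in; it is judged then, once.
The state is a dict: "clock": time; "joint_positions": joint angles; "joint_velocities": joint speeds; "joint_efforts": joint torques, N m; "tool_pos": TCP position; "orientation": TCP orientation; "contact_force": force on the tool from outside, world axes, zero at the start; "ft_torque": the same for the moment, N m; "opening": finger opening in m; "finger_force": force on a finger pad.
Only numpy, scipy, OpenCV 4.12 (cv2) and the standard library are available. Lean on these libraries where they do the work, as an engineer would, in place of code of your own. Each camera call takes 0.05 s, during which the arm holds its last target. There are 200 camera calls.

## Task

Take the filter with the two side lugs out of the sloping rack and stand it upright on the grey mat, letting go of it. Then take it from above by its grip bar, lower it into the round mount on the pump with its lugs in the two slots, push it down against the spring, turn it a quarter clockwise (seen from above) and let it spring up and click home, then let go. Leave the other things on the bench where they are.

Things in the scene. Friction and masses are not known exactly. Their poses are not given: they have to be found in the camera images.
- filter_centre (a point): Lugged filter, 119 mm tall, 0.3 kg; point on its axis, 60 mm above its underside; z along the axis from foot to top, y along the line of lugs and grip bar. Square aluminium body 48 x 48 mm, 40 to 95 mm above the underside. Starts in either bay of the rack, top pointing up and away from the robot, axis 50 degrees from vertical, y level; take it across its y faces, lift straight up.
- filter_foot (a point): Centre of the lugged filter's underside. Its round foot is 44 mm in diameter and 40 mm long, with two steel lugs on +y and -y, each 12 mm wide, 10 to 18 mm above the underside, reaching 31 mm from the axis. It fits the mount either way round (half a turn apart).
- filter_bar (a point): Centre of the lugged filter's black grip bar on top of its body, 12 mm thick (x), 44 mm long (y), 24 mm high, 95 to 119 mm above the underside. Same axes.
- spare_centre (a point): The other filter in the rack, to be left there: same foot and body, but with no lugs and with a round black knob (34 mm diameter) for a grip bar, 113 mm tall. This point is on its axis, 60 mm above its underside; z along its axis.
- rack: Fixed aluminium rack, 210 mm wide (y), with two bays at y = +55 and -55 mm, about 120 mm high with its filters; origin at the centre of the bays' lower end, on the bench. Its plate rises along its +x (away from the robot) at 40 degrees and lies under the filters' square bodies; a low toe stops their feet.
- mat_top (a point): Centre of the top of the thin grey mat (140 x 140 mm, top 4 mm above the bench), fixed; free of other things.
- mount_mouth (a point): Centre of the top rim of the fixed steel mount (78 mm wide) on the white pump (190 x 160 x 70 mm). Rim 115 mm above the bench, bore 47 mm. z up; two entry slots on +x and -x, 16 mm wide at the bore. The x line is 22 to 68 degrees left of straight ahead (world x). Under the 8 mm rim lip a channel leads from each slot 90 degrees clockwise from above to a notch and a stop.
- mount_notch (a point): One of the two notches that hold the lugs, on +y and -y of the mount (same axes), hidden under the rim: the lip's underside there is 4 mm higher than over the channel. Locked, the filter's underside is 22 mm below the rim (filter_centre 38 mm above it) and the lugs lie on the y line.
- spring_pad (a joint): Travel of the sprung black pad in the mount: 0 = up, 0.016 m = fully down; 4 N at the start, 10.4 N at the bottom. The filter meets it with its underside 14 mm below the rim; it can turn once its underside is more than 26 mm below (29 mm is good, 30 mm is the bottom). About 0.008 m when locked; the spring lifts the filter into the notches when it is let go.
- reagent: Amber bottle, 150 mm tall, 64 mm diameter, bystander; origin at its underside.
- beaker: Glass beaker, 90 mm tall, 60 mm diameter, bystander; origin at its underside.
- driver: Screwdriver lying on the bench, bystander; origin at its underside.
- boss: Metal clamp boss about 90 mm long lying on the bench, 25 mm high, bystander; origin at its underside.

How it is judged:
On the way, in this order (a step that is already met when the one before it is completed fails the run):
1. the filter stands upright on the mat, let go (angle between filter_centre's own z axis and vertical below 0.1 rad and horizontal distance between filter_centre and mat_top below 0.07 m and height (world z) of filter_centre between 0.06 and 0.068 m and contact force between filter and the fingers below 0.1 N and linear speed of filter below 0.03 m/s), for 0.2 s.
2. the filter is in the mount with its lugs in the slots, pushed down against the spring (value of joint spring_pad above 0.01 m and horizontal distance between filter_centre and mount_mouth below 0.008 m and z of filter_centre in the frame of mount_mouth below 0.037 m), for 0.05 s.
At the end, for the whole second after the job is handed in: The lugged filter sits in the mount, turned a quarter so that its lugs are on the mount's y axis (within 0.2 rad), its centre point 35.5 to 40.5 mm above the rim and within 6 mm of the mount's axis, upright within 0.08 rad, the spring pad held down by more than 5 mm, the filter at rest and let go (horizontal distance between filter_centre and mount_mouth below 0.006 m and z of filter_centre in the frame of mount_mouth between 0.0355 and 0.0405 m and angle between the y axis of filter_centre and the y axis of mount_mouth, either way round below 0.2 rad and angle between filter_centre's own z axis and vertical below 0.08 rad and value of joint spring_pad above 0.005 m and contact force between filter and the fingers below 0.1 N and linear speed of filter below 0.02 m/s and angular speed of filter below 0.2 rad/s); the robot touches nothing.
It fails at once if the other filter is shifted by more than 30 mm (distance of spare_centre from where it was at the start of the episode above 0.03 m).
It fails at once if another thing on the bench is shifted by more than 30 mm (distance of any of reagent, beaker, driver, boss from where it was at the start of the episode above 0.03 m).
It also fails if it takes over 64 s, if anything falls off the work surface, if the arm or the gripper's body presses on something with over 40 N, if the wrist force passes 120 N, or if a joint passes its speed limit or range.

## Working session

There is one attempt and no reset: what is moved stays moved. The work goes in short steps, Python scripts to look and compute and a tool call to move; the robot and the scene stay as the last step left them, time stands still between calls to the robot, and variables do not carry over. Pictures are saved under pics/ and viewed, at most 10 in all, crops included, and the job is handed in when it is done.

Besides the shell and the picture viewer there is one more tool, called after "Emit:" as name(argument=value, ...) on one line, values as JSON. move_arm: Moves the arm, as the interface text tells. Its arguments: {"type":"object","properties":{"motion":{"type":"string"},"claw":{"type":"number"},"grip_force":{"type":"number"}},"required":["motion"]}

```bash
mkdir -p pics
cat > h.py <<'E'
import numpy as np,cv2
from bench import get_obs,snapshot
from scipy.spatial.transform import Rotation as R
def shot(n,f):
    o=get_obs(); s=snapshot(n); cv2.imwrite(f'pics/{f}.png',s['pixels'][:,:,::-1])
    K=np.array(s['K'],float)
    if n=='wrist':
        T=np.eye(4);T[:3,:3]=R.from_quat(o['orientation']).as_matrix();T[:3,3]=o['tool_pos']
        M=T@np.array(s['hand_eye'])
    else:
        C=np.eye(4);C[:3,:3]=cv2.Rodrigues(np.array(s['rvec'],float))[0];C[:3,3]=np.array(s['tvec'],float).ravel();M=np.linalg.inv(C)
    np.savez(f'pics/{f}.npz',K=K,M=M); return s['pixels']
def ray(f,u,v):
    d=np.load(f'pics/{f}.npz');r=d['M'][:3,:3]@np.linalg.inv(d['K'])@[u,v,1];return d['M'][:3,3],r/np.linalg.norm(r)
def onz(f,u,v,z):
    c,r=ray(f,u,v);return c+r*(z-c[2])/r[2]
def proj(f,P):
    d=np.load(f'pics/{f}.npz');p=np.linalg.inv(d['M'])@np.append(P,1);q=d['K']@p[:3];return q[:2]/q[2]
def tri(*obs):
    A=0;b=0
    for f,u,v in obs:
        c,r=ray(f,u,v);Q=np.eye(3)-np.outer(r,r);A=A+Q;b=b+Q@c
    return np.linalg.solve(A,b)
E
python3 - <<'E'
from h import *
a=shot('scene','s1');b=shot('side','d1');c=shot('wrist','w1')
cv2.imwrite('pics/sc.png',cv2.resize(a,(800,600))[:,:,::-1])
cv2.imwrite('pics/sd.png',cv2.resize(b,(800,600))[:,:,::-1])
o=get_obs();print(o)
for f in('s1','d1','w1'):
    d=np.load(f'pics/{f}.npz');print(d['M'].round(3).tolist(),d['K'][0])
E
```

```text
{'clock': 0.15, 'joint_positions': array([ 1.17030847e+00,  9.16797557e-02,  1.23158890e+00,  4.32829018e-05,
        1.81981573e+00, -5.66853688e-02]), 'joint_velocities': array([ 0.0004056 , -0.00132846, -0.00187286,  0.00032208, -0.00019123,
       -0.00085281]), 'joint_efforts': array([ 2.39793502e-03, -4.47049069e+01, -4.06906950e+01,  7.00083235e-02,
        2.75054632e-02, -1.15415669e-04]), 'tool_pos': array([0.20213342, 0.56468765, 0.22178182]), 'orientation': array([ 1.71050590e-01,  9.85261965e-01, -7.21714711e-04, -1.89447219e-04]), 'contact_force': array([ 0.26454992,  0.21879654, -0.15284995]), 'ft_torque': array([-0.00181016,  0.00666556, -0.03758763]), 'finger_force': 0.0, 'opening': 0.08742557865698468}
[[-0.716, 0.603, -0.352, 0.794], [0.698, 0.628, -0.345, 0.298], [0.013, -0.492, -0.87, 0.746], [0.0, 0.0, 0.0, 1.0]] [362.7478874    0.         258.02485016]
[[0.922, -0.237, 0.307, 0.234], [-0.387, -0.516, 0.764, -0.667], [-0.023, -0.823, -0.567, 0.585], [0.0, 0.0, 0.0, 1.0]] [426.60447571   0.         255.01102162]
[[0.337, 0.914, 0.227, 0.142], [0.941, -0.327, -0.083, 0.587], [-0.002, 0.242, -0.97, 0.384], [0.0, 0.0, 0.0, 1.0]] [295.74463288   0.         255.40981277]
```

View pics/sc.png

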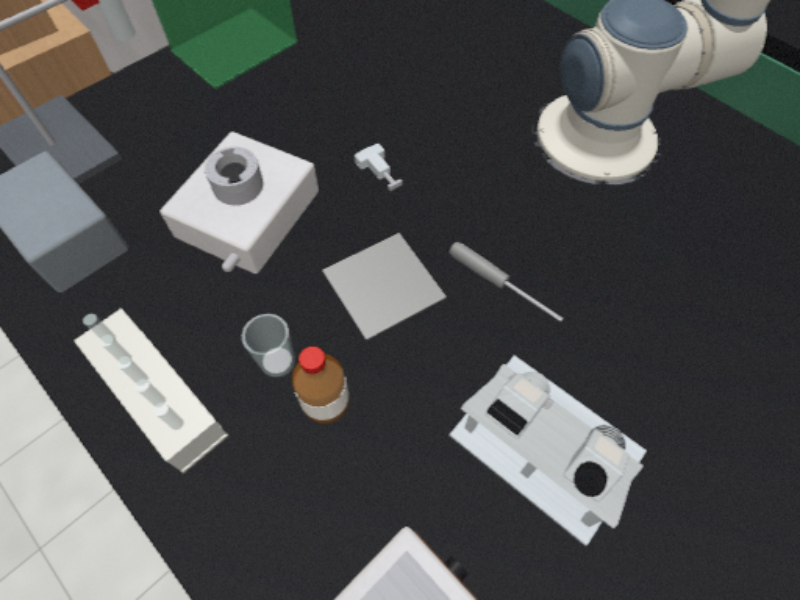

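View pics/sd.png

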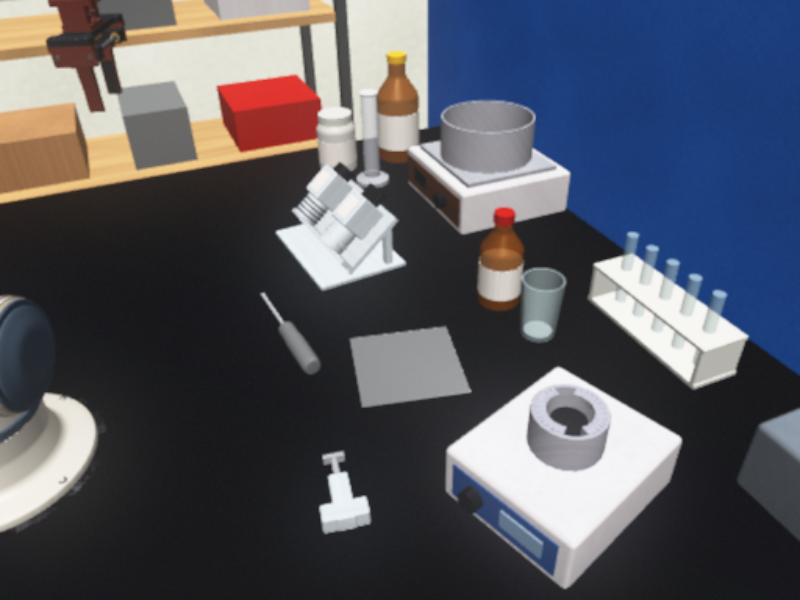

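The scene view (800 px scale) shows the lugged filter with its black bar at about (508,416) and the spare's round knob at (590,478). The mat centre is near (384,286) and the mount rim near (233,166). In the side view the rim is near (569,408), with slots at about (546,425) and (592,398).

Run:
```python
from h import *
k=1.5625
S=lambda u,v,z:onz('s1',u/k,v/k,z).round(4)[:2]
D=lambda u,v,z:onz('d1',u/k,v/k,z).round(4)[:2]
print('mat',[S(*p,.004) for p in((323,270),(400,235),(445,295),(367,338))],S(384,285,.004))
print('matside',[D(*p,.004) for p in((350,338),(447,328),(469,391),(363,404))])
print('rim',S(233,165,.115),D(569,408,.115),tri(('s1',233/k,165/k),('d1',569/k,408/k)))
print('base',[S(*p,.004) for p in((517,358),(645,452),(587,543),(451,434))])
print('baseD',[D(*p,.004) for p in((277,236),(322,284),(404,262))])
print('bar',tri(('s1',507/k,417/k),('d1',372/k,193/k)),'knob',tri(('s1',590/k,479/k),('d1',345/k,170/k)))
a=cv2.imread('pics/w1.png');s=cv2.imread('pics/s1.png')
A=cv2.resize(s[220:350,280:420],None,fx=2.8,fy=2.8,interpolation=2)
B=cv2.resize(s[80:180,100:210],None,fx=3.6,fy=3.6,interpolation=2)
C=np.zeros((600,800,3),np.uint8);C[:364,:392]=A;C[:360,396:792]=B
C[364:600,0:315]=cv2.resize(a,(315,236));cv2.imwrite('pics/c1.png',C)
```

```text
mat [array([ 0.5468, -0.1189]), array([ 0.4145, -0.0843]), array([0.4429, 0.0427]), array([0.5764, 0.0141])] [ 0.4973 -0.0339]
matside [array([0.4434, 0.0432]), array([0.5774, 0.0075]), array([ 0.545 , -0.1211]), array([ 0.4144, -0.0882])]
rim [ 0.5608 -0.2873] [ 0.5638 -0.2873] [ 0.56206652 -0.28746737  0.11577705]
base [array([0.4438, 0.1854]), array([0.4254, 0.389 ]), array([0.57  , 0.4025]), array([0.5913, 0.1953])]
baseD [array([0.4218, 0.372 ]), array([0.4486, 0.1911]), array([0.5918, 0.1971])]
bar [0.55962535 0.24253138 0.11547086] knob [0.54897504 0.34998856 0.1143367 ]
```

View pics/c1.png

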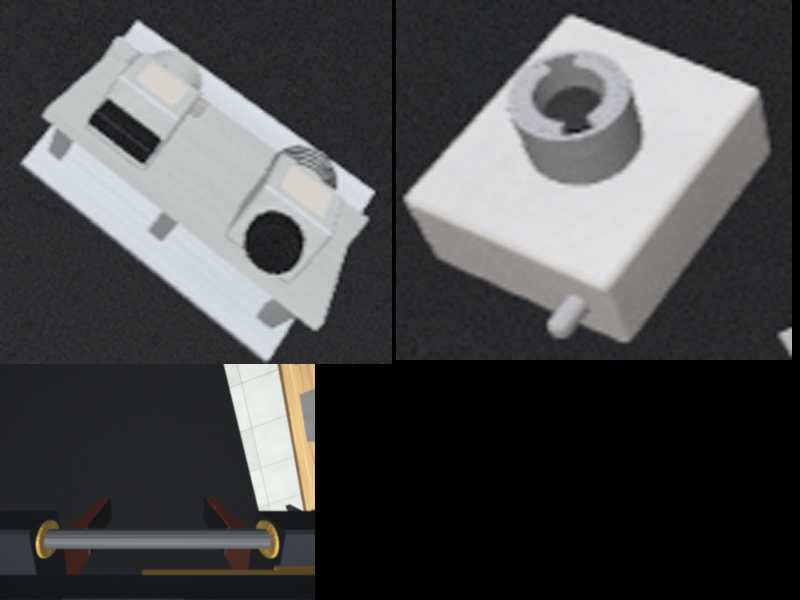

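Emit:
move_arm(motion="32 -32 2 0 0 0.0436;32 -32 2 0 0 0.0436;32 -32 2 0 0 0.0436;32 -32 2 0 0 0.0436;32 -32 2 0 0 0.0436;32 -32 2 0 0 0.0436;32 -32 2 0 0 0.0436;32 -32 2 0 0 0.0436;32 -32 2 0 0 0.0436;32 -32 2 0 0 0.0436", claw=1, grip_force=30)

```text
clock: 1.15
tool_pos: [0.5232, 0.2433, 0.2424]
orientation: [-0.047, 0.999, -0.0, -0.0]
contact_force: [-0.2, 0.2, 0.6]
opening: 0.0882
finger_force: 0.0
```

Run:
```python
from h import *
a=shot('wrist','w2');cv2.imwrite('pics/w2b.png',cv2.resize(a,(800,600),interpolation=2)[:,:,::-1])
o=get_obs();print(o['clock'],o['tool_pos'],R.from_quat(o['orientation']).as_matrix().round(4).tolist(),o['joint_positions'])
```

```text
1.2 [0.52717172 0.23818519 0.24183938] [[-0.9959, -0.0904, 0.0016], [-0.0904, 0.9959, -0.0038], [-0.0012, -0.0039, -1.0]] [ 0.36803516  0.03770422  1.25233452 -0.00426597  1.85144235 -1.29445461]
```

View pics/w2b.png

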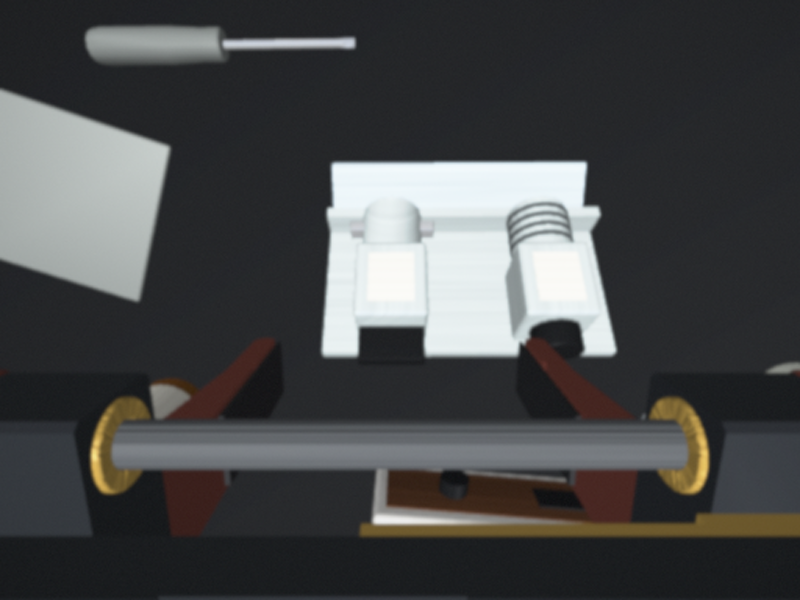

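The wrist view shows the lugged filter's upper face with corners at about (358,244), (425,244), (428,323) and (355,323), and its lugs at (357,229) and (427,229). The spare is at right and the mat at far left.

Run:
```python
from h import *
from scipy.optimize import least_squares
k=1.5625
loc=[(-24,-24,40),(-24,24,40),(-24,24,95),(-24,-24,95)]
px=np.array([(358,244),(425,244),(428,323),(355,323)])/k
def fr(yaw):
    return R.from_euler('ZY',[yaw,np.radians(50)]).as_matrix()
def f(p):
    r=[]
    for l,q in zip(loc,px): r+=list(proj('w2',p[:3]+fr(p[3])@(np.array(l)-[0,0,60])/1e3)-q)
    r+=list((proj('s1',p[:3]+fr(p[3])@[0,0,.059])-np.array([507,416])/k)*.7)
    return r
s=least_squares(f,[.52,.24,.085,.09]);print(s.x,np.round(s.fun,1))
p=s.x[:3];A=fr(s.x[3])
print('centre',p,'grip67',p+A@[0,0,.007],'foot',p-A@[0,0,.06])
```

```text
[0.52732361 0.23858447 0.09596659 0.09916099] [-1.8  0.7  2.   0.4  1.9 -1.  -2.1 -0.7 -1.3  1.5]
centre [0.52732361 0.23858447 0.09596659] grip67 [0.53265958 0.23911533 0.10046611] foot [0.48158674 0.23403423 0.05739934]
```

Run:
```python
from h import *
from scipy.optimize import least_squares
k=1.5625
ob=[('w2',(-24,-24,40),358,244),('w2',(-24,24,40),425,244),('w2',(24,24,95),428,323),('w2',(24,-24,95),355,323),('w2',(0,-31,14),351,229),('w2',(0,31,14),434,229),('s1',(0,0,119),508,415),('d1',(0,0,119),373,192)]
def fr(yaw): return R.from_euler('ZY',[yaw,np.radians(50)]).as_matrix()
def f(p): return np.ravel([proj(n,p[:3]+fr(p[3])@(np.array(l)-[0,0,60])/1e3)-np.array([u,v])/k for n,l,u,v in ob if not(l[0]>0)])
s=least_squares(f,[.52,.24,.085,.09],loss='soft_l1');p=s.x[:3];A=fr(s.x[3])
print(s.x,np.round(f(s.x),1));print('grip67',p+A@[0,0,.007],'foot',p-A@[0,0,.06])
for x in(-24,24):print([np.round(proj('w2',p+A@[x/1e3,y,.035])*k) for y in(-.024,.024)])
```

```text
[0.52601599 0.23846772 0.08435804 0.10198026] [-0.9 -1.8  1.3 -2.2  0.2  0.6 -0.2  0.1 -3.1  4.3  4.  -2.6]
grip67 [0.53135044 0.23901362 0.08885756] foot [0.48029212 0.23378856 0.04579079]
[array([354., 315.]), array([430., 314.])]
[array([360., 342.]), array([426., 342.])]
```

Run:
```python
from h import *
a=shot('wrist','w3');c=a[90:240,190:390]
cv2.imwrite('pics/w3b.png',cv2.convertScaleAbs(cv2.resize(c,(800,600),interpolation=2)[:,:,::-1],alpha=1.0))
```

```text
(no output)
```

View pics/w3b.png

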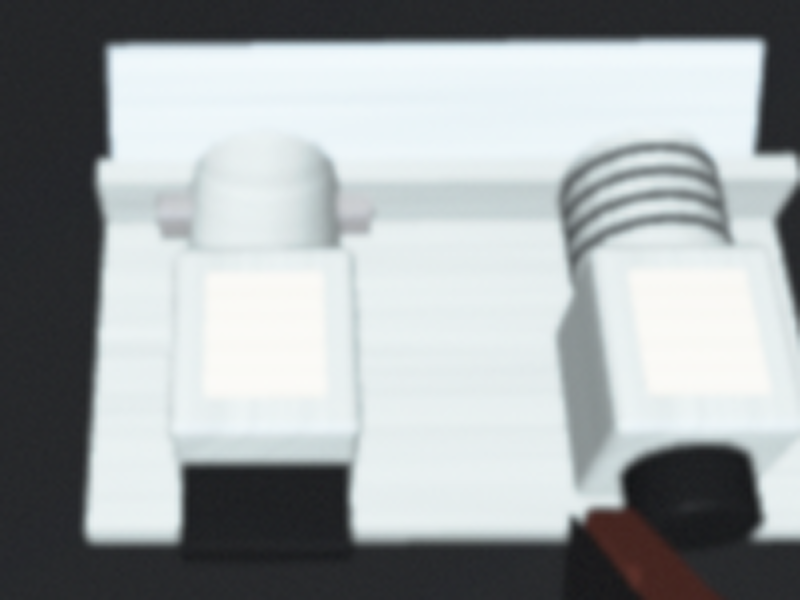

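Crop (4x, offset 190,90): the upper face corners are at (174,252), (354,252), (359,433) and (170,436). The lug ends are at (157,215) and (374,215), and the far bar edge is near row 545.

Run:
```python
from h import *
from scipy.optimize import least_squares
ob=[((-24,-24,40),174,252),((-24,24,40),354,252),((-24,24,95),359,433),((-24,-24,95),170,436),((0,-31,14),157,215),((0,31,14),374,215)]
def fr(yaw): return R.from_euler('ZY',[yaw,np.radians(50)]).as_matrix()
def f(p):
    r=[proj('w3',p[:3]+fr(p[3])@(np.array(l)-[0,0,60])/1e3)-np.array([190+u/4,90+v/4]) for l,u,v in ob]
    r.append(.3*(proj('s1',p[:3]+fr(p[3])@[0,0,.057])-np.array([508,415])/1.5625))
    r.append(.3*(proj('d1',p[:3]+fr(p[3])@[0,0,.057])-np.array([373,192])/1.5625))
    return np.ravel(r)
s=least_squares(f,[.52,.24,.085,.09]);p=s.x[:3];A=fr(s.x[3])
print(s.x,np.round(f(s.x),1));print('grip67',p+A@[0,0,.007],'foot',p-A@[0,0,.06])
from bench import get_obs
o=get_obs();print(o['tool_pos'],o['clock'])
```

```text
[0.52717196 0.23805975 0.0839615  0.09471766] [ 0.  -1.2  0.2 -1.3  0.9  0.5 -0.8 -0.1  0.5  1.  -0.9  0.8 -1.1  1.2
  1.2 -0.6]
grip67 [0.53251024 0.23856689 0.08846101] foot [0.48141532 0.23371278 0.04539424]
[0.52511908 0.24071893 0.24162352] 1.25
```

Emit:
move_arm(motion="4 -3 -30 0 0 0;4 -3 -40 0 0 0;0 0 -40 0 0 0;0 0 -30 0 0 0;0 0 -20 0 0 0;0 0 -9 0 0 0;0 0 0 0 0 0;0 0 0 0 0 0")

```text
clock: 2.05
tool_pos: [0.5306, 0.2394, 0.0749]
orientation: [-0.046, 0.999, 0.0, 0.001]
contact_force: [0.4, 0.2, 0.8]
opening: 0.0877
finger_force: 0.0
```

Run:
```python
from h import *
a=shot('wrist','w4');cv2.imwrite('pics/w4b.png',cv2.resize(a,(800,600),interpolation=2)[:,:,::-1])
```

```text
(no output)
```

View pics/w4b.png

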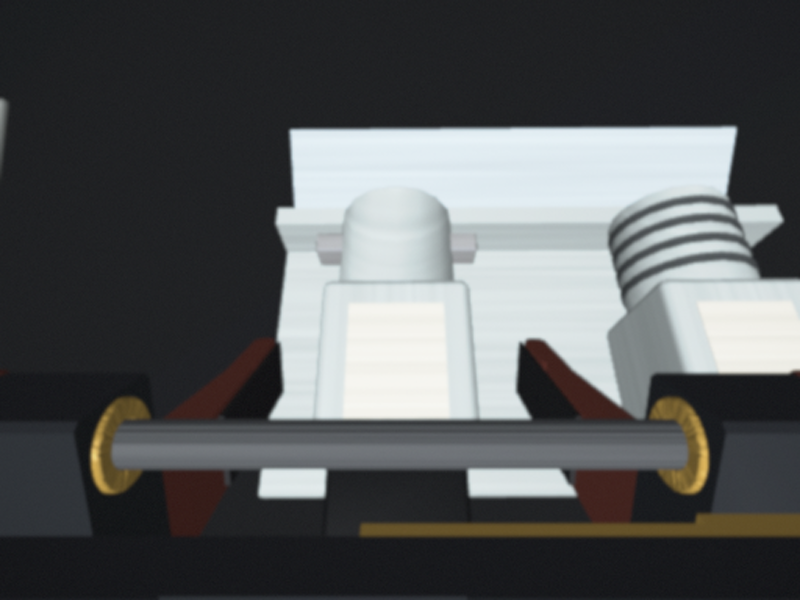

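The fingers straddle the body symmetrically: fingertips at (280,345) and (520,345), body between columns 320 and 475. I'll close now.

Emit:
move_arm(motion="0 0 0 0 0 0;0 0 0 0 0 0;0 0 0 0 0 0;0 0 0 0 0 0;0 0 0 0 0 0;0 0 0 0 0 0;0 0 0 0 0 0;0 0 0 0 0 0", claw=0.3, grip_force=35)

```text
clock: 2.9
tool_pos: [0.5303, 0.2388, 0.0736]
orientation: [-0.046, 0.999, -0.0, -0.0]
contact_force: [-0.6, -0.4, 0.4]
opening: 0.0481
finger_force: 34.9
```

Emit:
move_arm(motion="0 0 10 0 0 0;0 0 20 0 0 0;0 0 25 0 0 0;0 0 25 0 0 0;0 0 25 0 0 0;0 0 20 0 0 0;0 0 15 0 0 0;0 0 0 0 0 0;0 0 0 0 0 0")

```text
clock: 3.8
tool_pos: [0.5301, 0.2389, 0.213]
orientation: [-0.046, 0.999, -0.0, -0.0]
contact_force: [-0.6, 0.1, -4.0]
opening: 0.0481
finger_force: 34.9
```

Run:
```python
from h import *
a=shot('wrist','w5');cv2.imwrite('pics/w5b.png',cv2.resize(a,(800,600),interpolation=2)[:,:,::-1])
o=get_obs();print(o['tool_pos'],o['joint_positions'],o['opening'])
```

```text
[0.52987975 0.23882649 0.21212297] [ 3.64880758e-01  4.03253266e-02  1.30225235e+00  6.60973815e-05
  1.80114623e+00 -1.29818193e+00] 0.048202897507288435
```

View pics/w5b.png

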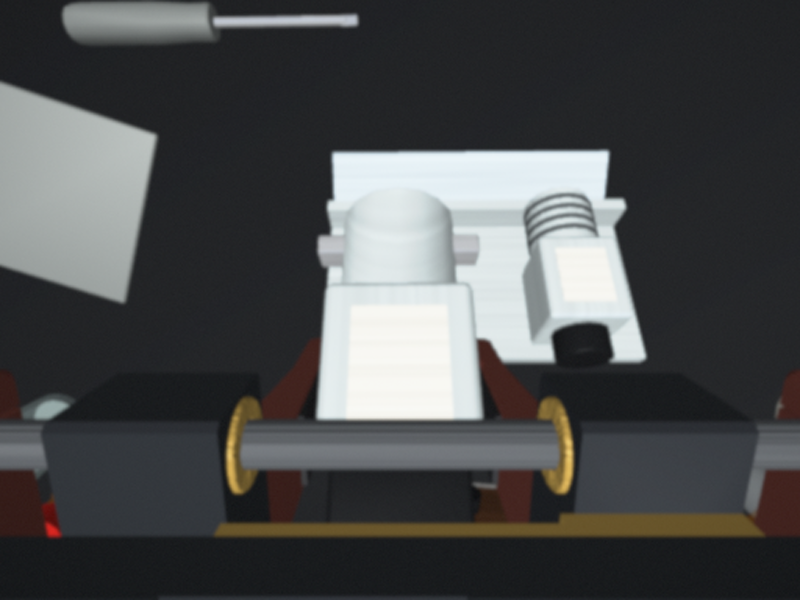

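The filter is held, unchanged in the fingers: foot edge at row 187, body corners at (327,285) and (470,285), lug ends at (319,250) and (479,250). Next I'll tilt it upright in the air.

Run:
```python
from h import *
from scipy.optimize import least_squares
k=1.5625
d=np.load('pics/w5.npz');o=get_obs()
ob=[((-24,-24,40),327,285),((-24,24,40),470,285),((0,-31,14),319,250),((0,31,14),479,250)]
yaw=np.arctan2(.0904,.9959)
A=R.from_euler('ZY',[yaw,np.radians(50)]).as_matrix()
def f(p): return np.ravel([proj('w5',p+A@(np.array(l)-[0,0,60])/1e3)-np.array([u,v])/k for l,u,v in ob])
s=least_squares(f,[.526,.24,.22]);print(s.x,np.round(f(s.x),1))
T=R.from_quat(o['orientation']).as_matrix()
print('centre in tool',T.T@(s.x-o['tool_pos']), 'TCP in filter frame',A.T@(o['tool_pos']-s.x))
for n,u,v in(('reagent',322,408),('beaker',275,362),('d-top',455,248),('boss',375,160)):print(n,onz('s1',u/k,v/k,0))
```

```text
[0.52671716 0.23813909 0.22332419] [-1.5 -1.8  1.7 -1.7  0.9  2.1 -1.2  2.2]
centre in tool [ 0.00323565 -0.00039877 -0.01119435] TCP in filter frame [ 0.01064512  0.00039868 -0.00473964]
reagent [0.69050809 0.04790636 0.        ]
beaker [ 0.69460246 -0.05006381  0.        ]
d-top [ 0.36676716 -0.00742122  0.        ]
boss [ 3.31779083e-01 -2.32718585e-01  1.11022302e-16]
```

Emit:
move_arm(motion="-10 -5 5 0.0113 -0.1242 0;-10 -5 5 0.0113 -0.1242 0;-5 -5 0 0.0113 -0.1242 0;0 -5 0 0.0113 -0.1242 0;0 0 0 0.0113 -0.1242 0;0 0 0 0.0113 -0.1242 0;0 0 0 0.0113 -0.1242 0;0 0 0 0 0 0;0 0 0 0 0 0")

```text
clock: 4.75
tool_pos: [0.5044, 0.2189, 0.2218]
orientation: [-0.042, 0.906, 0.019, 0.42]
contact_force: [-0.8, -0.1, -1.4]
opening: 0.0479
finger_force: 34.9
```

Run:
```python
from h import *
o=get_obs();print(o['tool_pos'],o['joint_positions'],R.from_quat(o['orientation']).as_matrix().round(3).tolist())
```

```text
[0.50438716 0.21893213 0.22179812] [ 0.57353416 -0.77251039  2.13010606 -0.42906249  1.0192401  -1.01169851] [[-0.643, -0.092, 0.76], [-0.061, 0.996, 0.069], [-0.763, -0.002, -0.646]]
```

Emit:
move_arm(motion="0 -15 0 0 0 -0.1;0 -25 0 0 0 -0.12;0 -30 -2 0 0 -0.125;1 -30 -3 0 0 -0.125;1 -30 -4 0 0 -0.125;1 -30 -5 0 0 -0.125;1 -30 -5 0 0 -0.125;1 -30 -5 0 0 -0.125;0 -25 -4 0 0 -0.125;0 -19 -2 0 0 -0.134")

```text
clock: 5.75
tool_pos: [0.5116, -0.0458, 0.1948]
orientation: [0.491, 0.762, -0.228, 0.354]
contact_force: [0.5, -0.1, -1.9]
opening: 0.0479
finger_force: 34.9
```

Emit:
move_arm(motion="0 0 0 0 0 0;0 0 0 0 0 0;0 0 0 0 0 0")

```text
clock: 6.05
tool_pos: [0.5108, -0.0444, 0.1944]
orientation: [0.487, 0.764, -0.227, 0.356]
contact_force: [-0.7, 1.4, -3.5]
opening: 0.0479
finger_force: 34.9
```

```bash
cat > st.py <<'E'
from h import *
o=get_obs();A=R.from_quat(o['orientation']).as_matrix()
print(o['clock'],o['tool_pos'].round(4),o['joint_positions'].round(3),A.round(3).tolist(),o['contact_force'].round(1),o['finger_force'],o['opening'])
E
python3 st.py
python3 - <<'E'
from h import *
a=shot('side','d2');cv2.imwrite('pics/d2b.png',cv2.resize(a[60:300,150:470],(800,600),interpolation=2)[:,:,::-1])
E
```

```text
6.05 [ 0.5108 -0.0444  0.1944] [ 0.385 -0.317  1.879 -0.871  1.538 -0.039] [[-0.272, 0.907, 0.323], [0.583, 0.422, -0.694], [-0.765, -0.0, -0.644]] [-0.7  1.4 -3.5] 34.94205415248871 0.04789063189935812
```

View pics/d2b.png

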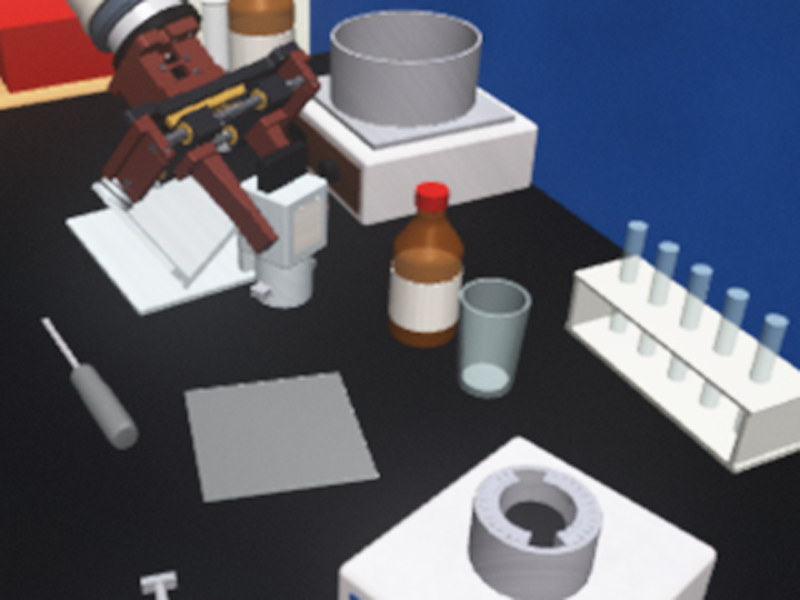

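The filter hangs upright with its axis near (285,240) in the crop, above the mat. The mount's slots show at crop (527,474) and (546,538).

Emit:
move_arm(motion="0 0 -15 0 0 0;0 0 -25 0 0 0;0 0 -30 0 0 0;0 0 -25 0 0 0;0 0 -20 0 0 0;0 0 -10 0 0 0;0 0 0 0 0 0;0 0 0 0 0 0;0 0 -3 0 0 0;0 0 -2 0 0 0")

```text
clock: 7.1
tool_pos: [0.5108, -0.0448, 0.0646]
orientation: [0.488, 0.764, -0.227, 0.357]
contact_force: [0.1, -0.6, -2.4]
opening: 0.0479
finger_force: 34.9
```

```bash
python3 st.py
```

```text
7.1 [ 0.5108 -0.0448  0.0646] [ 0.385 -0.198  2.021 -0.896  1.372  0.166] [[-0.269, 0.907, 0.323], [0.583, 0.42, -0.695], [-0.766, 0.001, -0.643]] [ 0.1 -0.6 -2.4] 34.94180381298065 0.047931493554672626
```

Emit:
move_arm(motion="0 0 -1.5 0 0 0;0 0 0 0 0 0;0 0 -1 0 0 0;0 0 0 0 0 0;0 0 -1 0 0 0;0 0 0 0 0 0;0 0 0 0 0 0")

```text
clock: 7.8
tool_pos: [0.5108, -0.0453, 0.0623]
orientation: [0.488, 0.763, -0.228, 0.357]
contact_force: [-4.4, 0.8, 8.5]
opening: 0.0476
finger_force: 35.0
```

Emit:
move_arm(motion="0 0 0 0 0 0;0 0 0 0 0 0;0 0 0 0 0 0;0 0 0 0 0 0;0 0 0 0 0 0", claw=0.9)

```text
clock: 8.3
tool_pos: [0.5102, -0.0451, 0.0599]
orientation: [0.488, 0.764, -0.228, 0.356]
contact_force: [-0.2, -0.1, -0.2]
opening: 0.0786
finger_force: 0.0
```

Emit:
move_arm(motion="-3 7 6.5 0 0 0;-6 14 13 0 0 0;-9 20 19 0 0 0;-9 20 19 0 0 0;-9 20 19 0 0 0;0 10 30 0 0 0;0 0 40 0 0 0;0 0 30 0 0 0")

```text
clock: 9.1
tool_pos: [0.4741, 0.0468, 0.2394]
orientation: [0.488, 0.764, -0.227, 0.356]
contact_force: [0.4, 0.2, -0.4]
opening: 0.0794
finger_force: 0.0
```

```bash
python3 st.py
python3 - <<'E'
from h import *
a=shot('side','d3')[60:300,150:470];b=shot('scene','s3')[80:320,80:400]
C=np.vstack([cv2.resize(a,(400,300)),cv2.resize(b,(400,300))]);C2=np.zeros((600,800,3),np.uint8);
C2[:300,:400]=C[:300];C2[:300,400:]=C[300:]
C2[300:,:400]=cv2.resize(a[150:240,150:270],(400,300),interpolation=2);C2[300:,400:]=cv2.resize(b[0:90,20:140],(400,300),interpolation=2)
cv2.imwrite('pics/c3.png',C2[:,:,::-1])
E
```

```text
9.1 [0.4741 0.0468 0.2394] [ 0.602 -0.28   1.769 -0.876  1.751  0.046] [[-0.27, 0.907, 0.323], [0.583, 0.421, -0.695], [-0.766, 0.001, -0.643]] [ 0.4  0.2 -0.4] 0.0 0.07937464433394079
```

View pics/c3.png

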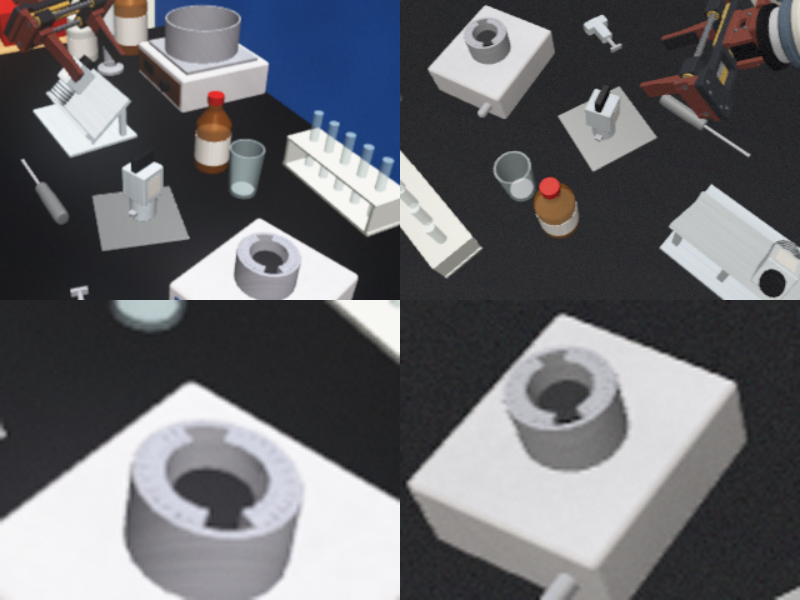

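The filter stands upright near the middle of the mat with its bar on top. The mount slots show in the lower panels: side crop near (208,437) and (228,518), scene crop near (552,358) and (573,408).

Emit:
move_arm(motion="4 0 10 0.132 0.0612 0;4 -10 15 0.132 0.0612 0;4 -20 15 0.132 0.0612 0;4 -20 10 0.132 0.0612 0;4 -20 10 0.132 0.0612 0;4 -20 0 0.132 0.0612 0;4 -20 0 0 0 -0.14;4 -20 0 0 0 -0.14;4 -20 0 0 0 -0.14;4 -20 0 0 0 -0.14", claw=0.5)

```text
clock: 10.2
tool_pos: [0.5141, -0.1248, 0.2958]
orientation: [0.752, 0.659, -0.001, -0.001]
contact_force: [0.4, 0.5, 0.1]
opening: 0.0442
finger_force: 0.0
```

Emit:
move_arm(motion="4 -20 0 0 0 -0.14;2 -7 0 0 0 -0.14;0 0 0 0 0 -0.14;0 0 0 0 0 -0.14;0 0 0 0 0 -0.14;0 0 0 0 0 -0.14;0 0 0 0 0 -0.14;0 0 0 0 0 -0.031;0 0 0 0 0 0;0 0 0 0 0 0")

```text
clock: 11.2
tool_pos: [0.5202, -0.1508, 0.2961]
orientation: [0.976, 0.216, -0.001, -0.001]
contact_force: [-0.1, 0.3, 0.4]
opening: 0.0436
finger_force: 0.0
```

```bash
sleep 0
python3 - <<'E'
from h import *
import os
o=get_obs();a=shot('wrist','w6');os.system('python3 st.py')
print('proj bar',proj('w6',[.5063,-.0354,.123]),'mount',proj('w6',[.562,-.287,.115]))
def ortho(f,cx,cy,z,half,n):
    g=np.linspace(-half,half,n);im=cv2.imread(f'pics/{f}.png')
    # image up = +x, left = +y
    X,Y=np.meshgrid(g,g);P=np.stack([cx-Y,cy-X,np.full_like(X,z)],-1).reshape(-1,3)
    d=np.load(f'pics/{f}.npz');q=np.linalg.inv(d['M'])@np.c_[P,np.ones(len(P))].T
    q=d['K']@q[:3];uv=(q[:2]/q[2]).astype(np.float32).reshape(2,n,n)
    return cv2.remap(im,uv[0],uv[1],1)
C=np.zeros((600,800,3),np.uint8)
for i,f in enumerate(('s3','d3','w6')):
    C[:266,i*266:i*266+266]=ortho(f,.562,-.287,.115,.05,266)
    C[270:536,i*266:i*266+266]=ortho(f,.5063,-.0354,.123,.05,266)
cv2.imwrite('pics/c6.png',C)
E
```

```text
11.25 [ 0.5202 -0.1508  0.2963] [-3.460e-01 -3.700e-02  1.230e+00  1.000e-03  1.951e+00  7.900e-01] [[0.907, 0.422, -0.001], [0.422, -0.907, 0.001], [-0.001, -0.002, -1.0]] [-0.3 -1.  -0.7] 0.0 0.04399720972731114
proj bar [157.06856568 147.00545535] mount [372.94321661 193.24675154]
```

View pics/c6.png

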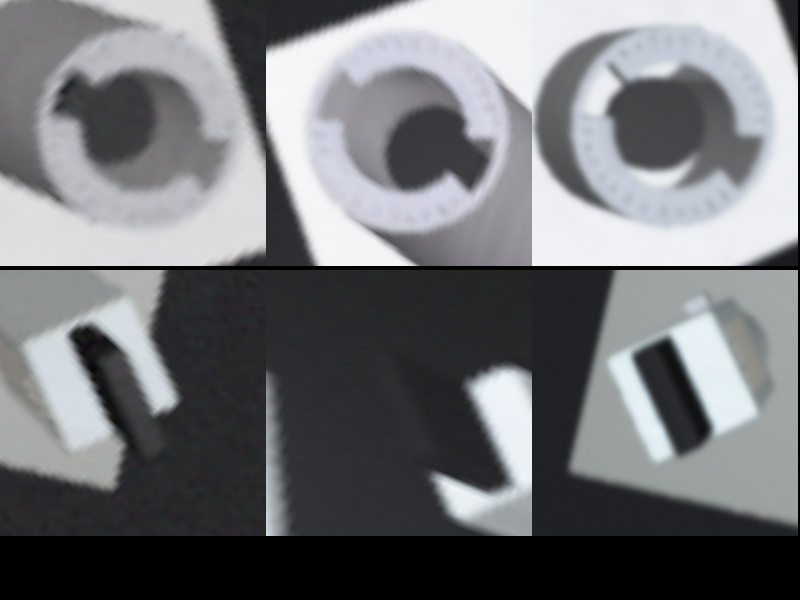

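The top-down rectified views (2.66 px/mm) show the mount rim centred about 3 mm right of and 2 mm above my guess. The slot line is near 66°, and the bar centre is near (668,397) with its axis around 24°. Next I'll refine these numerically.

```bash
cat > m.py <<'E'
from h import *
from scipy.optimize import least_squares
from scipy.ndimage import gaussian_filter1d as gf
def samp(f,P,ch=None):
    im=cv2.imread(f'pics/{f}.png').astype(np.float32);d=np.load(f'pics/{f}.npz')
    sh=P.shape[:-1];q=np.linalg.inv(d['M'])@np.c_[P.reshape(-1,3),np.ones(P.size//3)].T;q=d['K']@q[:3];uv=(q[:2]/q[2]).astype(np.float32).reshape(2,*sh)
    return cv2.remap(im,uv[0],uv[1],cv2.INTER_CUBIC)
def polar(f,c,z,r,n=360):
    t=np.radians(np.arange(n)*360/n);r=np.asarray(r)
    return samp(f,np.stack([c[0]+np.outer(np.cos(t),r),c[1]+np.outer(np.sin(t),r),np.full((n,len(r)),z)],-1)),t
def rim(f,c,R0,sgn,z=.115,win=.005):
    for _ in range(4):
        r=np.arange(R0-win,R0+win,.0002);p,t=polar(f,c,z,r);g=sgn*np.gradient(gf(p.mean(2),3,axis=1),axis=1)
        i=g.argmax(1);ok=g.max(1)>np.median(g.max(1))*.7
        rr=r[i][ok];tt=t[ok];x=c[0]+rr*np.cos(tt);y=c[1]+rr*np.sin(tt)
        s=least_squares(lambda q:np.hypot(x-q[0],y-q[1])-q[2],[*c,R0],loss='soft_l1',f_scale=.0005);c=s.x[:2]
    return s.x,ok.sum(),np.median(abs(s.fun))
E
python3 - <<'E'
from m import *
cs={}
for f,c in(('s3',(.5639,-.289)),('d3',(.563,-.290)),('w6',(.5648,-.290))):
    print(f,'bore',rim(f,c,.0235,1),'outer',rim(f,c,.039,-1)); cs[f]=rim(f,c,.0235,1)[0][:2]
for f in cs:
    p,t=polar(f,cs[f],.115,np.arange(.026,.030,.0005));v=p.mean(1);
    print(f,'lum/lav per 4deg',[f"{a}:{v[a].mean():.0f}/{v[a,0]-v[a,2]:.0f}" for a in list(range(40,100,4))+list(range(220,280,4))])
E
```

```text
s3 bore (array([ 0.56311531, -0.2903767 ,  0.02298223]), np.int64(287), np.float64(0.00028186600508559034)) outer (array([ 0.56223881, -0.29193539,  0.0405871 ]), np.int64(196), np.float64(0.00044785332789201715))
d3 bore (array([ 0.56341732, -0.28901745,  0.02336746]), np.int64(246), np.float64(0.00013242394185543523)) outer (array([ 0.56116021, -0.29191329,  0.03643456]), np.int64(210), np.float64(0.00044803897112193763))
w6 bore (array([ 0.56462909, -0.29070623,  0.02313039]), np.int64(285), np.float64(0.0003506108568836902)) outer (array([ 0.56490318, -0.29357711,  0.04131889]), np.int64(219), np.float64(0.0006226490871113349))
s3 lum/lav per 4deg ['40:191/7', '44:163/5', '48:108/3', '52:70/2', '56:60/3', '60:61/2', '64:64/-0', '68:64/1', '72:61/3', '76:71/3', '80:114/2', '84:172/6', '88:191/7', '92:185/7', '96:189/7', '220:194/7', '224:182/7', '228:152/5', '232:122/-0', '236:121/-2', '240:119/-0', '244:120/1', '248:120/0', '252:119/-0', '256:114/-2', '260:128/1', '264:170/6', '268:192/7', '272:191/7', '276:193/7']
d3 lum/lav per 4deg ['40:215/16', '44:208/14', '48:166/7', '52:153/4', '56:155/4', '60:155/3', '64:156/3', '68:157/3', '72:156/5', '76:155/3', '80:161/4', '84:189/12', '88:213/16', '92:213/15', '96:213/16', '220:220/15', '224:202/15', '228:100/7', '232:59/4', '236:62/4', '240:63/4', '244:63/4', '248:62/4', '252:63/4', '256:81/4', '260:116/6', '264:183/13', '268:217/16', '272:217/15', '276:214/15']
w6 lum/lav per 4deg ['40:204/18', '44:184/16', '48:129/8', '52:199/9', '56:230/6', '60:224/7', '64:214/6', '68:203/7', '72:202/7', '76:198/7', '80:194/8', '84:191/15', '88:202/18', '92:204/18', '96:204/18', '220:204/18', '224:183/15', '228:125/7', '232:104/3', '236:103/4', '240:103/4', '244:102/3', '248:101/4', '252:100/3', '256:100/3', '260:117/7', '264:175/15', '268:201/18', '272:201/18', '276:202/18']
```

Run:
```python
from m import *
th=np.radians(24.5);u=np.array([np.cos(th),np.sin(th)]);v=np.array([u[1],-u[0]])
c=np.array([.5063,-.0354]);s=np.arange(-.034,.034,.0002)
def edges(f,off_dir,offs,dr,z):
    out=[]
    for o in offs:
        P=c+o*off_dir+s[:,None]*dr;p=samp(f,np.c_[P,np.full(len(P),z)][None])[0].mean(1);g=np.gradient(gf(p,3))
        a=s<0;out.append((s[a][g[a].argmax()],s[~a][g[~a].argmin()]))
    return np.round(np.array(out)*1e3,1).tolist()
print('along u, at v offs',edges('w6',v,[-.020,-.016,-.012,.012,.016,.020],u,.099))
print('along v, at u offs',edges('w6',u,[-.018,-.01,0,.01,.018],v,.099))
print(c@u,c@v)
```

```text
along u, at v offs [[-22.6, 23.8], [-22.8, 23.8], [-13.2, 24.4], [-22.8, 24.2], [-22.8, 24.0], [-22.6, 23.8]]
along v, at u offs [[-22.2, 25.0], [-22.4, 24.8], [-22.2, 24.6], [-22.0, 24.6], [-32.6, 24.6]]
0.4460332506547629 0.24217181774588345
```

Emit:
move_arm(motion="-3.5 27 -10 0 0 0;-5 42 -30 0 0 0;-5 35 -40 0 0 0;0 10 -40 0 0 0;0 0 -35 0 0 0;0 0 -15 0 0 0;0 0 0 0 0 0;0 0 0 0 0 0;0 0 0 0 0 0")

```text
clock: 12.15
tool_pos: [0.5084, -0.0413, 0.1329]
orientation: [0.977, 0.215, 0.002, 0.0]
contact_force: [-0.8, 0.2, 0.2]
opening: 0.0435
finger_force: 0.0
```

```bash
python3 st.py
```

```text
12.15 [ 0.5084 -0.0413  0.1329] [-1.490e-01 -1.550e-01  1.630e+00  1.000e-03  1.663e+00  9.880e-01] [[0.907, 0.42, 0.003], [0.42, -0.907, 0.001], [0.003, 0.001, -1.0]] [-0.8  0.2  0.2] 0.0 0.04345384851767966
```

Emit:
move_arm(motion="-1 2.5 -5 0 0 0;-0.7 2.1 -10 0 0 0;0 0 -10 0 0 0;0 0 -6 0 0 0;0 0 0 0 0 0;0 0 0 0 0 0;0 0 0 0 0 0")

```text
clock: 12.85
tool_pos: [0.5058, -0.0362, 0.0994]
orientation: [0.976, 0.216, 0.0, -0.001]
contact_force: [1.1, 0.5, 3.2]
opening: 0.044
finger_force: 1.6
```

Emit:
move_arm(motion="0.6 0.1 2.5 0 0 0;0 0 0 0 0 0;0 0 0 0 0 0")

```text
clock: 13.15
tool_pos: [0.5059, -0.0362, 0.1013]
orientation: [0.977, 0.215, -0.001, -0.001]
contact_force: [0.3, -0.3, -0.2]
opening: 0.0439
finger_force: 0.0
```

```bash
python3 st.py
```

```text
13.15 [ 0.5059 -0.0362  0.1013] [-1.390e-01 -1.490e-01  1.681e+00  1.000e-03  1.611e+00  9.970e-01] [[0.907, 0.421, -0.001], [0.421, -0.907, 0.001], [-0.001, -0.002, -1.0]] [ 0.3 -0.3 -0.2] 0.0 0.043855318363240574
```

Emit:
move_arm(motion="0.5 0.2 0 0 0 0;0 0 0 0 0 0;0 0 0 0 0 0;0 0 0 0 0 0;0 0 0 0 0 0;0 0 0 0 0 0;0 0 0 0 0 0", claw=0, grip_force=55)

```text
clock: 13.85
tool_pos: [0.5066, -0.0359, 0.1017]
orientation: [0.977, 0.215, -0.0, -0.001]
contact_force: [0.2, 0.3, -0.8]
opening: 0.0115
finger_force: 55.0
```

```bash
python3 st.py
```

```text
13.85 [ 0.5066 -0.0359  0.1017] [-1.380e-01 -1.480e-01  1.679e+00  1.000e-03  1.611e+00  9.980e-01] [[0.907, 0.421, -0.001], [0.421, -0.907, 0.001], [-0.0, -0.001, -1.0]] [ 0.2  0.3 -0.8] 54.996766448020935 0.011490373412490415
```

Emit:
move_arm(motion="0 0 10 0 0 0;0 0 20 0 0 0;0 0 25 0 0 0;0 0 30 0 0 0;0 0 30 0 0 0;0 0 20 0 0 0;0 0 15 0 0 0;3 -10 0 0 0 0;5 -20 0 0 0 0.06;6 -25 0 0 0 0.08")

```text
clock: 14.85
tool_pos: [0.5207, -0.0915, 0.2509]
orientation: [0.958, 0.285, -0.001, -0.001]
contact_force: [0.9, 0.9, -3.3]
opening: 0.0116
finger_force: 55.0
```

Emit:
move_arm(motion="6 -28 0 0 0 0.08;6 -28 0 0 0 0.08;6 -28 0 0 0 0.08;6 -28 0 0 0 0.08;6 -28 0 0 0 0.08;6 -25 0 0 0 0.08;5 -20 0 0 0 0.076;2 -14 0 0 0 0;0 0 0 0 0 0;0 0 0 0 0 0")

```text
clock: 15.85
tool_pos: [0.5634, -0.2897, 0.2511]
orientation: [0.845, 0.535, -0.001, -0.001]
contact_force: [-0.4, -0.6, -3.4]
opening: 0.0114
finger_force: 55.0
```

```bash
python3 st.py
python3 - <<'E'
from h import *
for n,f in(('scene','s7'),('side','d7'),('wrist','w7')): shot(n,f)
E
python3 st.py
```

```text
15.85 [ 0.5634 -0.2897  0.2511] [-0.529  0.195  1.067  0.     1.883 -0.087] [[0.428, 0.904, -0.002], [0.904, -0.428, 0.002], [0.0, -0.003, -1.0]] [-0.4 -0.6 -3.4] 54.99515175819397 0.011440554098060513
16.0 [ 0.5637 -0.289   0.2521] [-0.527  0.193  1.067  0.     1.883 -0.087] [[0.426, 0.905, -0.001], [0.905, -0.426, 0.001], [0.0, -0.001, -1.0]] [ 0.1 -0.2 -3. ] 54.99516248703003 0.011498393251157825
```

```bash
cat > sil.py <<'E'
from m import *
def sil(f,ref,tcp,h,w=.045,half=.022):
    # lateral offset (mm) of the foot's silhouette centre from predicted axis, h above underside
    d=np.load(f'pics/{f}.npz');x=d['M'][:3,0].copy();x[2]=0;x/=np.linalg.norm(x)
    c=np.array([tcp[0],tcp[1],tcp[2]-.0977+h]);s=np.arange(-w,w,.0002)
    P=(c+s[:,None]*x)[None];D=abs(samp(f,P)[0]-samp(ref,P)[0]).sum(1)
    g=np.gradient(gf(D,3));v=[]
    for e,sg in((-half,1),(half,-1)):
        m=abs(s-e)<.006;v.append((round(s[m][(sg*g[m]).argmax()]*1e3,1),round(float((sg*g[m]).max()),1)))
    return h,v,round((v[0][0]+v[1][0])/2,2),np.degrees(np.arctan2(x[1],x[0])).round(0)
E
python3 - <<'E'
from sil import *
t=[.5636,-.2893,.2517]
for f,r in(('s7','s3'),('d7','d3')):
    for h in(.004,.022,.028,.034): print(f,sil(f,r,t,h))
    for h in(.06,.075): print(f,'body',sil(f,r,t,h,half=.030))
E
```

```text
s7 (0.004, [(np.float64(-23.6), 16.1), (np.float64(21.8), 22.4)], np.float64(-0.9), np.float64(136.0))
s7 (0.022, [(np.float64(-27.8), 10.8), (np.float64(23.0), 15.1)], np.float64(-2.4), np.float64(136.0))
s7 (0.028, [(np.float64(-27.8), 10.3), (np.float64(16.2), 18.3)], np.float64(-5.8), np.float64(136.0))
s7 (0.034, [(np.float64(-27.8), 10.9), (np.float64(25.4), 14.2)], np.float64(-1.2), np.float64(136.0))
s7 body (0.06, [(np.float64(-28.8), 15.0), (np.float64(26.4), 14.4)], np.float64(-1.2), np.float64(136.0))
s7 body (0.075, [(np.float64(-27.6), 33.3), (np.float64(25.8), 13.4)], np.float64(-0.9), np.float64(136.0))
d7 (0.004, [(np.float64(-23.2), 29.6), (np.float64(22.4), 20.7)], np.float64(-0.4), np.float64(-23.0))
d7 (0.022, [(np.float64(-23.2), 13.6), (np.float64(28.0), 4.1)], np.float64(2.4), np.float64(-23.0))
d7 (0.028, [(np.float64(-19.2), 13.5), (np.float64(28.0), 2.0)], np.float64(4.4), np.float64(-23.0))
d7 (0.034, [(np.float64(-19.0), 15.4), (np.float64(28.0), 1.2)], np.float64(4.5), np.float64(-23.0))
d7 body (0.06, [(np.float64(-25.8), 11.2), (np.float64(31.2), 29.4)], np.float64(2.7), np.float64(-23.0))
d7 body (0.075, [(np.float64(-24.4), 12.6), (np.float64(31.6), 7.8)], np.float64(3.6), np.float64(-23.0))
```

Emit:
move_arm(motion="-0.4 -0.5 -10 0 0 0;0 0 -14 0 0 0;0 0 -10 0 0 0;0 0 -3 0 0 0;0 0 -2 0 0 0;0 0 -2 0 0 0;0 0 -2 0 0 0;0 0 0 0 0 0;0 0 0 0 0 0")

```text
clock: 16.9
tool_pos: [0.5633, -0.2905, 0.209]
orientation: [0.845, 0.536, -0.0, -0.0]
contact_force: [-0.1, 0.1, -2.3]
opening: 0.0119
finger_force: 55.0
```

```bash
python3 st.py
```

```text
16.9 [ 0.5633 -0.2905  0.209 ] [-0.53   0.182  1.156 -0.     1.805 -0.089] [[0.426, 0.905, -0.001], [0.905, -0.426, 0.0], [-0.0, -0.001, -1.0]] [-0.1  0.1 -2.3] 54.995182156562805 0.01193876960557053
```

Emit:
move_arm(motion="0 0 -2 0 0 0;0 0 -2 0 0 0;0 0 -1 0 0 0;0 0 0 0 0 0;0 0 -1 0 0 0;0 0 -1 0 0 0;0 0 0 0 0 0")

```text
clock: 17.6
tool_pos: [0.5632, -0.2904, 0.2015]
orientation: [0.844, 0.536, -0.0, -0.001]
contact_force: [0.0, -0.1, -2.9]
opening: 0.0115
finger_force: 55.0
```

Underside 11 mm below the rim with no load, so the lugs are entering the slots. I'll continue onto the spring.

Emit:
move_arm(motion="0 0 -1.5 0 0 0;0 0 -1.5 0 0 0;0 0 -1 0 0 0;0 0 0 0 0 0;0 0 -1 0 0 0;0 0 -1 0 0 0;0 0 0 0 0 0;0 0 0 0 0 0")

```text
clock: 18.4
tool_pos: [0.5633, -0.2904, 0.196]
orientation: [0.844, 0.536, -0.0, -0.0]
contact_force: [-1.3, 0.7, 0.9]
opening: 0.0119
finger_force: 55.0
```

Emit:
move_arm(motion="0 0 -2 0 0 0;0 0 -2 0 0 0;0 0 -2 0 0 0;0 0 -2 0 0 0;0 0 -2 0 0 0;0 0 -1 0 0 0;0 0 0 0 0 0;0 0 0 0 0 0")

```text
clock: 19.2
tool_pos: [0.5633, -0.2905, 0.1854]
orientation: [0.844, 0.536, -0.0, -0.0]
contact_force: [-1.7, 0.6, 5.7]
opening: 0.0114
finger_force: 55.0
```

```bash
python3 st.py
```

```text
19.2 [ 0.5633 -0.2905  0.1854] [-0.53   0.179  1.201 -0.     1.762 -0.089] [[0.426, 0.905, -0.0], [0.905, -0.426, 0.0], [-0.0, -0.0, -1.0]] [-1.7  0.6  5.7] 55.00094532966614 0.011411233315963982
```

Emit:
move_arm(motion="0 0 -1 0 0 0;0 0 -1 0 0 0;0 0 0 0 0 0;0 0 0 0 0 0;0 0 0 0 0 0")

```text
clock: 19.7
tool_pos: [0.5633, -0.2905, 0.1837]
orientation: [0.844, 0.536, -0.0, 0.0]
contact_force: [-1.6, 1.7, 6.1]
opening: 0.0119
finger_force: 55.0
```

```bash
python3 st.py;python3 st.py
```

```text
19.7 [ 0.5633 -0.2905  0.1837] [-0.53   0.178  1.204 -0.     1.759 -0.089] [[0.426, 0.905, -0.0], [0.905, -0.426, -0.0], [-0.0, 0.0, -1.0]] [-1.6  1.7  6.1] 55.00238299369812 0.011933430823871294
19.7 [ 0.5633 -0.2905  0.1837] [-0.53   0.178  1.204 -0.     1.759 -0.089] [[0.426, 0.905, -0.0], [0.905, -0.426, -0.0], [-0.0, 0.0, -1.0]] [-1.6  1.7  6.1] 55.00238299369812 0.011933430823871294
```

Emit:
move_arm(motion="0 0 0 0 0 -0.1;0 0 0 0 0 -0.1;0 0 0 0 0 -0.1;0 0 0 0 0 0;0 0 0 0 0 0")

```text
clock: 20.2
tool_pos: [0.5638, -0.2908, 0.184]
orientation: [0.915, 0.403, 0.001, 0.001]
contact_force: [-1.1, 0.0, 7.6]
opening: 0.0117
finger_force: 55.0
```

```bash
python3 st.py;python3 -c "
from bench import get_obs
print(get_obs()['ft_torque'])"
```

```text
20.2 [ 0.5638 -0.2908  0.184 ] [-0.53   0.178  1.204  0.     1.758  0.211] [[0.675, 0.738, 0.001], [0.738, -0.675, -0.001], [0.001, 0.001, -1.0]] [-1.1  0.   7.6] 55.001091957092285 0.011691876788915789
[-0.00911589  0.20218535 -0.08586764]
```

Low torque at 17° of turn, so the lugs are turning freely under the lip. I'll finish the quarter turn.

Emit:
move_arm(motion="0 0 0 0 0 -0.13;0 0 0 0 0 -0.13;0 0 0 0 0 -0.13;0 0 0 0 0 -0.13;0 0 0 0 0 -0.13;0 0 0 0 0 -0.13;0 0 0 0 0 -0.13;0 0 0 0 0 -0.13;0 0 0 0 0 -0.13;0 0 0 0 0 -0.1")

```text
clock: 21.2
tool_pos: [0.5638, -0.2909, 0.1839]
orientation: [0.975, -0.22, 0.001, -0.0]
contact_force: [-0.6, 0.3, 7.6]
opening: 0.0115
finger_force: 55.0
```

Emit:
move_arm(motion="0 0 0 0 0 0;0 0 0 0 0 0")

```text
clock: 21.4
tool_pos: [0.5638, -0.2909, 0.1839]
orientation: [0.976, -0.218, 0.001, -0.0]
contact_force: [0.6, 0.1, 6.2]
opening: 0.0117
finger_force: 55.0
```

```bash
python3 st.py;python3 -c "
from bench import get_obs
print(get_obs()['ft_torque'])"
```

```text
21.4 [ 0.5638 -0.2909  0.1839] [-5.310e-01  1.770e-01  1.205e+00  1.000e-03  1.756e+00  1.480e+00] [[0.905, -0.426, 0.003], [-0.426, -0.905, -0.001], [0.003, -0.001, -1.0]] [0.6 0.1 6.2] 55.002450942993164 0.011665180331999177
[-0.0994397   0.30127734 -0.05847922]
```

Emit:
move_arm(motion="0 0 2 0 0 0;0 0 2 0 0 0;0 0 1.5 0 0 0;0 0 1 0 0 0;0 0 0 0 0 0;0 0 0 0 0 0")

```text
clock: 22.0
tool_pos: [0.5636, -0.2908, 0.1894]
orientation: [0.976, -0.218, 0.001, -0.0]
contact_force: [1.6, -1.5, 4.0]
opening: 0.0118
finger_force: 55.0
```

Emit:
move_arm(motion="0 0 0.8 0 0 0;0 0 0 0 0 0;0 0 0 0 0 0")

```text
clock: 22.3
tool_pos: [0.5634, -0.2907, 0.1901]
orientation: [0.976, -0.218, 0.0, -0.0]
contact_force: [2.1, -3.3, 3.4]
opening: 0.0116
finger_force: 55.0
```

```bash
python3 st.py
```

```text
22.3 [ 0.5634 -0.2907  0.1901] [-5.310e-01  1.790e-01  1.193e+00  1.000e-03  1.769e+00  1.480e+00] [[0.905, -0.426, 0.001], [-0.426, -0.905, 0.001], [0.001, -0.001, -1.0]] [ 2.1 -3.3  3.4] 55.001426339149475 0.011617277484621064
```

Emit:
move_arm(motion="0 0 1 0 0 0;0 0 0 0 0 0;0 0 0 0 0 0")

```text
clock: 22.6
tool_pos: [0.5634, -0.2905, 0.1906]
orientation: [0.976, -0.218, 0.0, -0.001]
contact_force: [4.1, -2.7, -0.0]
opening: 0.0123
finger_force: 55.0
```

Emit:
move_arm(motion="0 0 -0.5 0 0 0;0 0 0 0 0 0;0 0 0 0 0 0;0 0 0 0 0 0;0 0 0 0 0 0;0 0 0 0 0 0", claw=0.5)

```text
clock: 23.2
tool_pos: [0.5632, -0.2903, 0.1905]
orientation: [0.976, -0.218, -0.0, -0.001]
contact_force: [0.1, -0.0, 0.4]
opening: 0.0436
finger_force: 0.0
```

Emit:
move_arm(motion="0 0 5 0 0 0;0 0 10 0 0 0;0 0 20 0 0 0;0 0 30 0 0 0;0 0 40 0 0 0;-20 20 30 0 0 0;-35 40 20 0 0 0;-35 40 10 0 0 0;-35 40 0 0 0 0;-35 40 0 0 0 0")

```text
clock: 24.2
tool_pos: [0.4127, -0.1217, 0.3541]
orientation: [0.976, -0.218, 0.002, -0.0]
contact_force: [0.4, 0.5, 0.3]
opening: 0.0438
finger_force: 0.0
```

Emit:
move_arm(motion="-20 20 0 0 0 0;-20 20 0 0 0 0;-20 20 0 0 0 0;0 0 0 0 0 0")

```text
clock: 24.6
tool_pos: [0.3526, -0.0614, 0.3552]
orientation: [0.976, -0.217, 0.003, -0.001]
contact_force: [0.0, -0.4, -0.4]
opening: 0.0441
finger_force: 0.0
```

```bash
python3 st.py
python3 - <<'E'
from m import *
for n,f in(('scene','s9'),('side','d9')): shot(n,f)
# body top centre (z = .115-.022+.095) & orientation: bright top face vs model, grid search using both cameras
def score(f,p,yaw,z):
    A=np.array([[np.cos(yaw),-np.sin(yaw)],[np.sin(yaw),np.cos(yaw)]]);e=np.linspace(-.021,.021,15);s=0
    for a in range(4):
        c,sn=[(1,0),(0,1),(-1,0),(0,-1)][a];n=np.array([c,sn]);t=np.array([-sn,c])
        I=[samp(f,np.c_[(A@((.024+o)*n[:,None]+t[:,None]*e)).T+p,np.full(15,z)][None])[0].mean(1) for o in(-.0015,.0015)]
        s+=np.abs((I[0]-I[1]).mean())
    return s
from scipy.optimize import minimize
for f in('s9','d9'):
    best=max(((score(f,np.array([.5635+dx,-.2903+dy]),np.radians(yw),z),dx*1e3,dy*1e3,yw,z) for z in(.184,.188,.192,.1955) for dx in np.arange(-.004,.0041,.002) for dy in np.arange(-.004,.0041,.002) for yw in range(50,82,3)))
    print(f,np.round(best,3))
# bar dark mask vs. empty image at expected place
E
```

```text
24.6 [ 0.3526 -0.0614  0.3552] [-2.690e-01 -4.730e-01  1.482e+00  2.000e-03  2.128e+00  1.740e+00] [[0.906, -0.424, 0.006], [-0.424, -0.906, 0.0], [0.005, -0.002, -1.0]] [ 0.  -0.4 -0.4] 0.0 0.04406622391998983
s9 [2.20484e+02 0.00000e+00 0.00000e+00 6.50000e+01 1.88000e-01]
d9 [ 2.49735e+02 -2.00000e+00 -2.00000e+00  6.50000e+01  1.88000e-01]
```

Both cameras put the body top at z ≈ 0.188 and yaw 65°, exactly the locked height and alignment. I'll hand the job in.

```bash
python3 -c "
from bench import finish_job
print(finish_job())"
```

```text
the job is handed in; nothing more can be done
None
```

The lugged filter was stood on the mat, then locked into the mount and released, and the job was handed in at about 24.6 s. Before hand-in, both cameras put it at the locked height and angle; no verdict came back.

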